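# Load the sample crate and hold it against the sprung stop

### The arm

A 6-joint arm with a two-finger parallel gripper is mounted at the origin on the work surface. World frame = base frame: x ahead of the robot, y to its left, z up, the work surface at z = 0. Lengths are in m, angles in rad, forces in N, time in s.
With the tool pointing down it reaches from about 0.35 to 0.725 m from the base axis. Payload 4.3 kg.
Tool frame: the origin (TCP) lies on the front face of the gripper's body, between the roots of the fingers; the fingertips stand 73 mm ahead of it and the grasp point (between the pads) lies arm.grasp_offset ahead of it (arm.grasp_offset is the distance from the TCP to the grasp point, in m); x points along the fingers, y is the direction in which the jaws open and shut, and the axes are right-handed (so a half turn about x gives the same grasp; the last joint's range is limited). The gripper opens to 85 mm and grips with 20 to 120 N. Pads are 22 mm wide; open, the fingers measure 114 mm over their backs; the gripper's body (76 mm by 85 mm) begins 54 mm behind the grasp point. The pads swing forward as they close: fully open they stand 13 mm farther back than shut.
Start: joints at [1.159, 0.377, 0.081, 1.274, 0, 1.46], TCP at [0.171, 0.549, 0.304] pointing down, gripper open.
Joint ranges: [-2.72, 2.72], [-0.84, 1.66], [-1.02, 1.22], [-1.77, 2.12], [-1.37, 1.28], [-3.14, 3.14]. Speed limits (rad/s): [2.57, 2.57, 3.14, 3.14, 3.14, 3.14].

### API

Orientations are given as a unit quaternion [w, x, y, z].
In Python, from cell import arm gives the robot as it stands. The module is installed in compiled form; this text tells all that it offers.
- The arm moves only by the tool send_rows, never from a script. Its argument "targets" is a list of rows, each a list of 5 numbers: the opening, from 0 (shut) to 1 (fully open), then the shift along the tool's x, y, z in cm, then the turn about the tool's x in rad. A call has exactly 5 rows; each row shifts and turns the pose as measured when the row begins, along the tool's axes as they then stand; what a row does not reach is not made up. A row lasts 1/10 s, in which the tool goes at most 50 mm and 8.59 degrees, less where a joint would pass 70% of its speed; a pose out of reach is approached as far as the arm can. A call is refused whole if a number of a shift passes 5 or a number of a turn 0.15, either way. A call with a gripper value outside its range is refused whole. The fingers move at their own pace and stop on an object; "newtons" is the grip in N (left out, the last holds). Time passes only in rows, so rows that do not move let the fingers close, or fill a call up. It gives the time, the measured TCP pose, the force and the opening at its end, in the units of the state.
- arm.get_obs(): the state, without advancing time (a new reading comes with each control period).
- arm.camera(name): name is "scene" or "side" or "wrist"; returns (picture, depth): 420x560x3 uint8, red, green, blue; 420x560 float32, m along the optical axis (not along the pixel's ray), 0 where there is no reading.
- arm.camera_params(name): a dict with "mtx" (3x3 intrinsics, pixels), "pose" (4x4, takes a point from camera to world coordinates). Camera axes: x right, y up, looking along -z (the intrinsics and any distortion apply to the point x, -y, -z); pixel columns grow to the right and rows downward; lengths in m; the calibration is good to about 2 mm. A picture is of the moment at which its call begins: read the wrist's pose just before it. camera_params takes no time and is no camera call; for the wrist camera it gives the pose at the moment of the call.
- arm.sign_off(): hands the job in, once; it reports no verdict.
The state is a dict: "time_s": time; "joint_positions": joint angles; "joint_velocities": joint speeds; "tau": joint torques, N m; "tool_pos": TCP position; "ee_rot": TCP orientation; "wrist_force": force on the tool from outside, world axes, zero at the start; "ft_torque": the same for the moment, N m; "gripper_width": opening from 0.0 (shut) to 1.0 (fully open).
Only numpy, scipy, OpenCV 4.12 (cv2) and the standard library are available. Lean on these libraries where they do the work, as an engineer would, in place of code of your own. Each camera call takes 0.05 s, during which the arm holds its last target.

### The job

Stand the two blue-lid jars from the black mat upright in the two empty cells of the plywood crate, one per cell, and let go of them. Then slide the loaded crate along the table by its bar handle, squarely and without ramming, against the aluminium plate of the blue sprung stop until the plate's black pointer stands in the middle of the green zone, and keep it pressed there steadily while a colleague screws a cover onto it: the program finishes while still holding it pressed. Leave the yellow-lid jars where they stand.

Things in the scene. Friction and masses are not known exactly. Their poses are not given: they have to be found in the camera images.
- blue1_c (a point): blue-lid jar to be loaded: white plastic screw-lid jar, a plain cylinder 48 mm across and 90 mm tall, about 100 g, upright; the point is at its centre, 45 mm above its underside, z up. Starts on the black mat.
- blue2_c (a point): the other blue-lid jar to be loaded: white plastic screw-lid jar, a plain cylinder 48 mm across and 90 mm tall, about 100 g, upright; the point is at its centre, 45 mm above its underside, z up. Starts on the black mat.
- loaded_c (a point): third blue-lid jar, already in the crate's middle cell, to be left there: white plastic screw-lid jar, a plain cylinder 48 mm across and 90 mm tall, about 100 g, upright; the point is at its centre, 45 mm above its underside, z up. 
- yellow1_c (a point): yellow-lid jar on the mat, to be left alone: same shape, white plastic screw-lid jar, a plain cylinder 48 mm across and 90 mm tall, about 100 g, upright; the point is at its centre, 45 mm above its underside, z up. 
- yellow2_c (a point): yellow-lid jar on the mat, to be left alone: same shape, white plastic screw-lid jar, a plain cylinder 48 mm across and 90 mm tall, about 100 g, upright; the point is at its centre, 45 mm above its underside, z up. 
- mat: fixed black rubber mat, 250 x 250 mm, 6 mm thick, origin under its centre. The four jars stand on it in a square of about 120 mm pitch; which jar is where varies.
- crate: loose open plywood crate, 202 mm (its x) by 70 mm (its y) outside, walls 30 mm high and 4 mm thick, floor 4 mm thick, about 300 g empty; origin under its centre. Three cells 62 x 62 mm in a row along its x. Handle on its -y side; its +y side (202 mm long) faces the stop plate, some 35 to 75 mm from it at the start.
- cell0 (a point): centre of the crate's cell at -x (empty at the start), on the cell's floor, 4 mm above the crate's underside; axes as the crate's
- cell1 (a point): centre of the crate's middle cell (holds a jar), same height
- cell2 (a point): centre of the crate's cell at +x (empty at the start), same height
- crate_handle (a point): middle of the crate's steel bar handle: a level round bar 10 mm thick and 110 mm long along the crate's x, its middle 105 mm from the crate's centre toward -y (70 mm off the wall) and 40 mm above the crate's underside; the bar is free on both sides and can be pinched from above across the crate's y or pushed from behind
- stop: fixed sprung stop on the table, origin on the table under the middle of the plate's resting face; the crate is pushed along its +y, its x runs along the plate. Blue block 260 mm long, 62 mm high, its near face 80 mm behind the origin, on a dark base plate that begins 70 mm behind the origin; a scale on top of the block has a white ground, a green zone 18 mm wide and a red zone beyond it.
- stop_plate (a joint): travel of the stop's aluminium plate (240 mm long, 12 mm thick, from 6 to 56 mm above the table) along the stop's +y: 0 at rest, at most 0.040 m. A spring pushes it back with 3 N at rest plus 0.3 N per mm. The pointer is in the green zone from 0.015 to 0.033 m (7.5 to 12.9 N).
- plate_face (a point): middle of the face of the stop's plate that the crate meets, 31 mm above the table; moves with the plate; axes as the stop's
Mind the look-alikes: they are no part of the job. Leave any pink look-alike of the part that bears blue2_c alone. There is more than one size of the crate; the job needs the larger.

How it is judged:
By the outcome, as a careful person would: the job done as asked, in the order asked, and still so for the second after the job is handed in, while the arm keeps its last pose, push and grip.
It also fails if it takes over 72 s, if anything falls off the work surface, if the arm or the gripper's body presses on something with over 40 N, if the wrist force passes 120 N, or if a joint passes its speed limit or range.

## Working session

There is one attempt and no reset: what is moved stays moved. The work goes in short steps, Python scripts to look and compute and a tool call to move; the robot and the scene stay as the last step left them, time stands still between calls to the robot, and variables do not carry over. Pictures are saved under pics/ and viewed, and the job is handed in when it is done.

Besides the shell and the picture viewer there is one more tool, called after "Emit:" as name(argument=value, ...), one argument or row to a line, values as JSON. send_rows: Moves the arm, as the interface text tells. Its arguments: {"type":"object","properties":{"targets":{"type":"array"},"newtons":{"type":"number"}},"required":["targets"]}

```bash
mkdir -p pics; ls; python3 - <<'E'
from cell import arm
import cv2,numpy as np
print(arm.get_obs(), arm.grasp_offset)
for n in ["scene","side","wrist"]:
    p=arm.camera_params(n); im,d=arm.camera(n)
    cv2.imwrite(f"pics/{n}0.png",im[:,:,::-1]); np.savez(f"pics/{n}0.npz",im=im,d=d,mtx=p["mtx"],pose=p["pose"])
    print(n,p,(d>0).mean())
E
```

```text
pics
{'time_s': 0.0, 'joint_positions': array([1.15870085e+00, 3.78086856e-01, 7.96058816e-02, 1.27440068e+00,
       3.12238178e-05, 1.46052295e+00]), 'joint_velocities': array([-2.07534490e-03,  1.11369483e-05, -8.00176744e-04,  5.80543081e-04,
        1.40922798e-03, -5.96573952e-04]), 'tau': array([ 1.82852735e-03, -4.63607275e+01,  2.69873178e+01,  2.10386171e-02,
        1.58668973e-05, -1.00624678e-05]), 'tool_pos': array([0.17068922, 0.54854072, 0.30293939]), 'ee_rot': array([ 0.69886875,  0.10559618,  0.69927084, -0.10701502]), 'wrist_force': array([-0.18265236,  1.05752208,  0.13263147]), 'ft_torque': array([ 0.01493191, -0.0139757 ,  0.05733378]), 'gripper_width': 1.0056337446242045} 0.0539
scene {'mtx': array([[385.1191862 ,   0.        , 279.02317793],
       [  0.        , 385.1191862 , 207.57333284],
       [  0.        ,   0.        ,   1.        ]]), 'pose': array([[ 0.86733829, -0.41091051,  0.28085021,  0.84802201],
       [ 0.49755301,  0.73040033, -0.46792773, -0.54525973],
       [-0.01285666,  0.54558951,  0.83795393,  0.82595042],
       [ 0.        ,  0.     
[... 235 characters left out ...]
[[-0.86685496,  0.30354474, -0.39550356,  0.27924398],
       [-0.49852276, -0.51799051,  0.69509775,  0.43300577],
       [ 0.00612618,  0.79971646,  0.60034661,  0.54721625],
       [ 0.        ,  0.        ,  0.        ,  1.        ]])} 0.9959438775510204
wrist {'mtx': array([[337.82679539,   0.        , 282.06209678],
       [  0.        , 337.82679539, 206.82693856],
       [  0.        ,   0.        ,   1.        ]]), 'pose': array([[ 0.29585476, -0.91150422, -0.28570966,  0.0972428 ],
       [ 0.95523018,  0.28159218,  0.09078074,  0.57215822],
       [-0.00229342, -0.29977641,  0.95400673,  0.37374995],
       [ 0.        ,  0.        ,  0.        ,  1.        ]])} 0.9960586734693877
```

View pics/scene0.png

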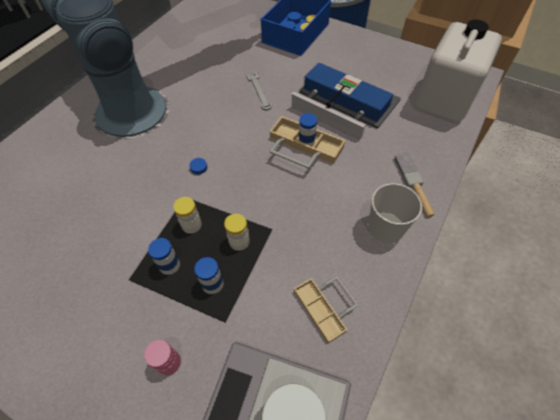

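View pics/side0.png

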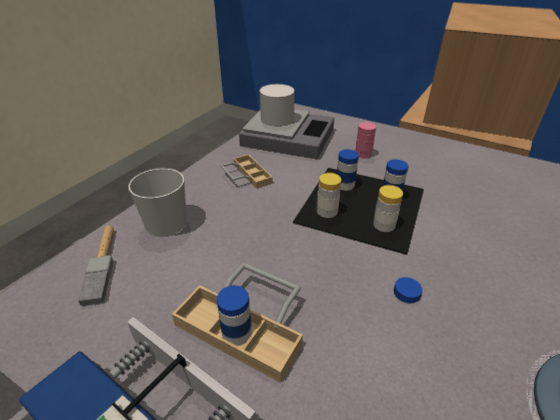

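View pics/wrist0.png

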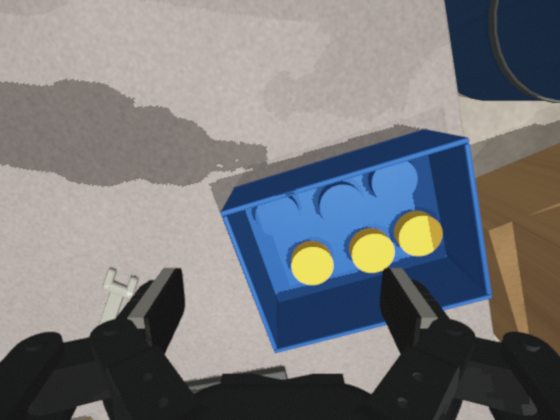

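```bash
cat > h.py <<'E'
import numpy as np,cv2
def load(n): 
    z=np.load(f"pics/{n}.npz"); return z["im"],z["d"],z["mtx"],z["pose"]
def grab(name,tag):
    from cell import arm
    p=arm.camera_params(name); im,d=arm.camera(name)
    cv2.imwrite(f"pics/{tag}.png",im[:,:,::-1]); np.savez(f"pics/{tag}.npz",im=im,d=d,mtx=p["mtx"],pose=p["pose"])
    return im,d,p["mtx"],p["pose"]
def cloud(d,K,T):
    v,u=np.mgrid[:d.shape[0],:d.shape[1]]
    X=np.stack([(u-K[0,2])/K[0,0]*d,-(v-K[1,2])/K[1,1]*d,-d],-1)
    return X@T[:3,:3].T+T[:3,3]
def plane(uv,z,K,T):
    uv=np.atleast_2d(np.array(uv,float))
    r=np.stack([(uv[:,0]-K[0,2])/K[0,0],-(uv[:,1]-K[1,2])/K[1,1],-np.ones(len(uv))],-1)@T[:3,:3].T
    return T[:3,3]+r*((z-T[2,3])/r[:,2])[:,None]
def proj(P,K,T):
    c=(np.atleast_2d(P)-T[:3,3])@T[:3,:3]
    return np.stack([K[0,0]*c[:,0]/-c[:,2]+K[0,2],K[1,1]*-c[:,1]/-c[:,2]+K[1,2]],-1)
def hsv(im): return cv2.cvtColor(im,cv2.COLOR_RGB2HSV)
E
python3 - <<'E'
from h import *
for n in ["scene0","side0"]:
    im,d,K,T=load(n); P=cloud(d,K,T); H=hsv(im)
    print(n)
    masks={"blue":(H[...,0]>105)&(H[...,0]<128)&(H[...,1]>150),"yel":(H[...,0]>20)&(H[...,0]<35)&(H[...,1]>150),"tan":(H[...,0]>10)&(H[...,0]<28)&(H[...,1]>70),}
    for k,(lo,hi) in {"blue":(.088,.104),"yel":(.088,.104),"tan":(.026,.036)}.items():
        m=(masks[k]&(P[...,2]>lo)&(P[...,2]<hi)&(d>0)).astype(np.uint8)
        nn,l,s,c=cv2.connectedComponentsWithStats(m)
        for i in range(1,nn):
            if s[i,4]<25: continue
            q=P[l==i]; 
            r=cv2.minAreaRect(q[:,:2].astype(np.float32))if k=="tan" else cv2.minEnclosingCircle(q[:,:2].astype(np.float32))
            print(k,c[i].round(),s[i,4],np.round(np.median(q,0),4),np.array(r[0]).round(4),np.round(r[1],4),r[2:] )
E
```

```text
scene0
blue [323.   8.] 37 [0.3276 0.6483 0.0907] [0.3261 0.6457] 0.0543 ()
blue [282.  24.] 97 [0.2572 0.4919 0.0903] [0.2513 0.5197] 0.082 ()
blue [308. 120.] 187 [0.532  0.1405 0.0951] [0.5311 0.1429] 0.0231 ()
blue [160. 248.] 360 [ 0.4342 -0.3521  0.0974] [ 0.4328 -0.3497] 0.0245 ()
blue [206. 268.] 406 [ 0.5466 -0.3401  0.0972] [ 0.546  -0.3385] 0.0247 ()
yel [184. 206.] 293 [ 0.4153 -0.2405  0.0973] [ 0.412  -0.2383] 0.0244 ()
yel [235. 224.] 325 [ 0.5409 -0.2224  0.0973] [ 0.54   -0.2201] 0.0238 ()
tan [508.   4.] 118 [0.8739 1.0922 0.0307] [0.8697 1.0907] [0.1481 0.014 ] (2.0868124961853027,)
tan [307. 138.] 362 [0.5466 0.1238 0.0299] [0.5307 0.1454] [0.202  0.0743] (0.7396453022956848,)
side0
blue [345.  12.] 641 [ 1.1932 -1.8798  0.0957] [ 1.3196 -1.8801] 0.6821 ()
blue [348. 155.] 190 [ 0.5427 -0.3318  0.0952] [ 0.5435 -0.3373] 0.0234 ()
blue [397. 166.] 222 [ 0.4298 -0.3428  0.0952] [ 0.4301 -0.3474] 0.0245 ()
blue [232. 299.] 672 [0.5284 0.1476 0.0932] [0.5299 0.1462] 0.0242 ()
yel [330. 179.] 228 [ 0.537  -0.2156  0.0954] [ 0.5386 -0.2177] 0.0246 ()
yel [391. 192.] 268 [ 0.4095 -0.2343  0.0955] [ 0.4102 -0.2373] 0.0245 ()
tan [488. 101.] 330 [ 0.2995 -1.042   0.0311] [ 0.3146 -1.04  ] [0.3694 0.0157] (8.420282363891602,)
tan [240. 332.] 924 [0.5038 0.1726 0.0289] [0.5302 0.1452] [0.2036 0.0726] (0.8092692494392395,)
```

```bash
python3 - <<'E'
from h import *
from cell import arm
from scipy.spatial.transform import Rotation as R
q=arm.get_obs()["ee_rot"]; print("Rtool\n",R.from_quat(q[[1,2,3,0]]).as_matrix().round(3))
for n in ["scene0","side0"]:
    im,d,K,T=load(n); P=cloud(d,K,T); H=hsv(im)
    gray=(H[...,1]<60)&(H[...,2]>60)&(d>0)
    reg=(P[...,0]>.35)&(P[...,0]<.75)
    m=gray&reg&(P[...,1]>.17)&(P[...,1]<.33)&(P[...,2]>.050)&(P[...,2]<.060)
    q=P[m]; print(n,"plate top",len(q),q.min(0).round(4) if len(q) else 0,q.max(0).round(4) if len(q) else 0, cv2.minAreaRect(q[:,:2].astype(np.float32)) if len(q) else 0)
    b=(H[...,0]>105)&(H[...,0]<128)&(H[...,1]>150)&reg&(P[...,1]>.2)&(P[...,1]<.45)&(P[...,2]>.056)&(P[...,2]<.068)
    q=P[b]; 
    if len(q)>10: print("block top",len(q),np.median(q,0),cv2.minAreaRect(q[:,:2].astype(np.float32)))
    m=gray&reg&(P[...,1]>.0)&(P[...,1]<.1)&(P[...,2]>.034)&(P[...,2]<.052)
    q=P[m]; print("handle",len(q),np.median(q,0).round(4),cv2.minAreaRect(q[:,:2].astype(np.float32)))
im,d,K,T=load("side0")
cv2.imwrite("pics/c1.png",cv2.resize(im[270:420,0:320,::-1],None,fx=2.5,fy=2.5))
im,d,K,T=load("scene0")
cv2.imwrite("pics/c2.png",cv2.resize(im[50:180,250:410,::-1],None,fx=4.5,fy=4.5))
cv2.imwrite("pics/c3.png",cv2.resize(im[180:380,130:290,::-1],None,fx=3,fy=3))
E
```

```text
Rtool
 [[-0.001  0.297  0.955]
 [-0.001  0.955 -0.297]
 [-1.    -0.002 -0.   ]]
scene0 plate top 377 [0.4224 0.2264 0.05  ] [0.661  0.2618 0.0598] ((0.5416023135185242, 0.24532045423984528), (0.016676688566803932, 0.2395523488521576), 83.86615753173828)
block top 1260 [0.59009151 0.35004863 0.06305018] ((0.5558314919471741, 0.35594499111175537), (0.08078446239233017, 0.25612762570381165), 83.9462890625)
handle 270 [0.5335 0.0426 0.0447] ((0.5320818424224854, 0.06552387773990631), (0.06484932452440262, 0.1208043247461319), 88.72270965576172)
side0 plate top 1522 [0.4214 0.2278 0.05  ] [0.6743 0.3215 0.0598] ((0.5479344725608826, 0.2805033028125763), (0.08516891300678253, 0.24623481929302216), 84.20508575439453)
block top 4386 [0.63487992 0.34887766 0.06124541] ((0.6035940647125244, 0.35561078786849976), (0.08356307446956635, 0.1563331037759781), 84.40571594238281)
handle 675 [0.5213 0.0457 0.0428] ((0.5299645662307739, 0.06690120697021484), (0.06362605839967728, 0.12146426737308502), 88.8509292602539)
```

View pics/c2.png

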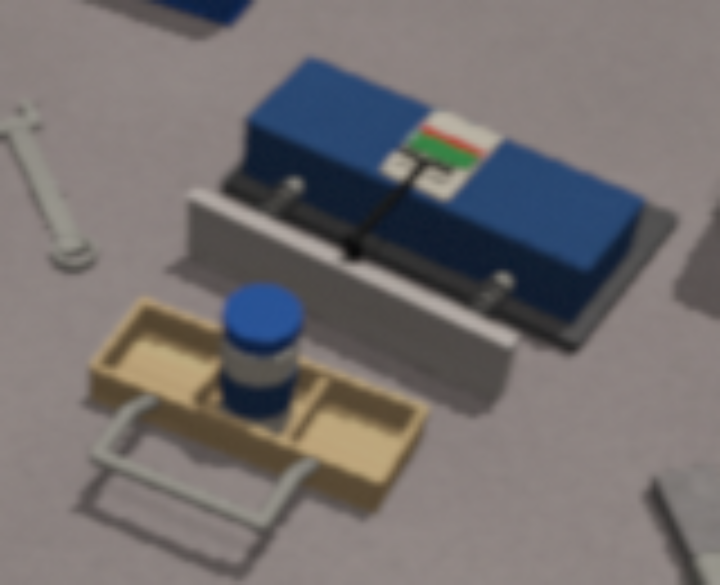

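View pics/c3.png

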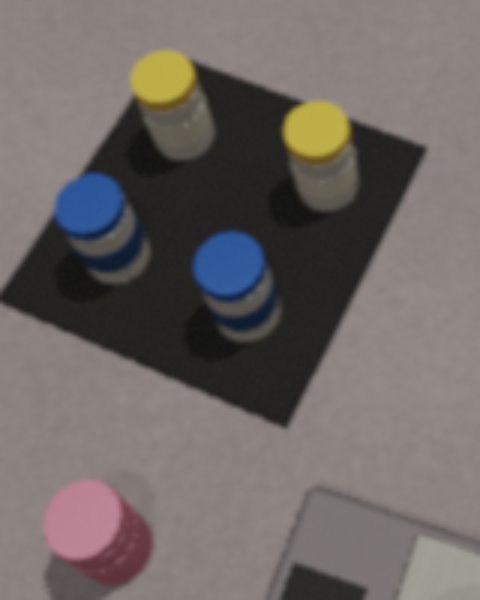

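View pics/c1.png

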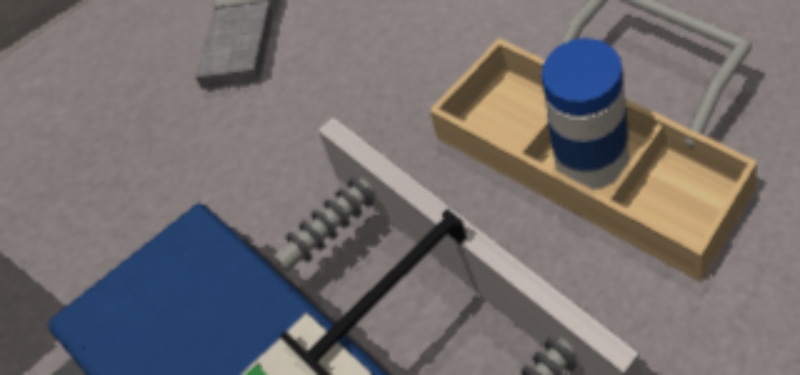

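```bash
cat > go.py <<'E'
import sys,numpy as np
from cell import arm
from scipy.spatial.transform import Rotation as R
o=arm.get_obs(); M=R.from_quat(o["ee_rot"][[1,2,3,0]]).as_matrix()
yaw=np.degrees(np.arctan2(M[1,1],M[0,1]))-90
print("t",round(o["time_s"],2),"tcp",o["tool_pos"].round(4),"yaw",yaw.round(2),"down",M[:,0].round(3),"w",round(o["gripper_width"],3),"F",o["wrist_force"].round(1),"j",o["joint_positions"].round(2))
if len(sys.argv)>4:
    t=np.array([float(a) for a in sys.argv[1:4]]); y=float(sys.argv[4])
    print("tool shift cm",(M.T@(t-o["tool_pos"])*100).round(2),"turn",-np.radians(y-yaw).round(4))
E
```

Emit:
send_rows(
  targets=[
    [1, 0, -2.4, 4.2, -0.08],
    [1, 0, -2.4, 4.2, -0.08],
    [1, 0, -2.6, 4.1, -0.08],
    [1, 0, -3, 3.8, -0.08],
    [1, 0, -4, 2.5, 0],
  ],
  newtons=40,
)

```text
time_s: 0.65
tool_pos: [0.3411, 0.3777, 0.3007]
ee_rot: [0.706, -0.016, 0.708, 0.015]
wrist_force: [0.9, -0.4, 0.6]
gripper_width: 1.005
```

```bash
python3 go.py .5 -.1 .303 0
```

```text
t 0.65 tcp [0.3411 0.3777 0.3007] yaw 2.58 down [-0.002 -0.001 -1.   ] w 1.005 F [ 0.9 -0.4  0.6] j [ 0.71  0.25 -0.11  1.22  0.    0.67]
tool shift cm [ -0.2  -48.44  13.73] turn 0.045
```

Emit:
send_rows(
  targets=[
    [1, 0, -4.6, 1.8, 0.03],
    [1, 0, -4.6, 1.8, 0],
    [1, 0, -4.6, 1.8, 0],
    [1, 0, -4.7, 1.6, 0],
    [1, 0, -4.8, 1.2, 0],
  ],
)

```text
time_s: 1.15
tool_pos: [0.429, 0.1439, 0.2996]
ee_rot: [0.707, -0.006, 0.708, 0.005]
wrist_force: [1.7, -0.3, -0.1]
gripper_width: 0.999
```

Emit:
send_rows(
  targets=[
    [1, 0, -4.9, 0.6, 0],
    [1, 0, -4.9, 0.6, 0],
    [1, 0, -4.9, 0.6, 0],
    [1, 0, -4.9, 0.6, 0],
    [1, 0, -4.9, 0.6, 0],
  ],
)

```text
time_s: 1.65
tool_pos: [0.4613, -0.104, 0.2994]
ee_rot: [0.707, -0.005, 0.707, 0.005]
wrist_force: [1.0, -0.3, 0.4]
gripper_width: 1.0
```

```bash
python3 go.py .545 -.338 .303 0
```

```text
t 1.65 tcp [ 0.4613 -0.104   0.2994] yaw 0.82 down [-0.001 -0.001 -1.   ] w 1.0 F [ 1.  -0.3  0.4] j [-0.36  0.17 -0.21  1.19 -0.   -0.37]
tool shift cm [ -0.35 -23.52   8.04] turn 0.0143
```

Emit:
send_rows(
  targets=[
    [1, 0, -4.5, 1.6, 0],
    [1, 0, -4.5, 1.6, 0],
    [1, 0, -4.5, 1.6, 0],
    [1, 1, -4.5, 1.6, 0],
    [1, 2, -4.0, 1.4, 0],
  ],
)

```text
time_s: 2.15
tool_pos: [0.5422, -0.3339, 0.2709]
ee_rot: [0.708, -0.005, 0.706, 0.003]
wrist_force: [0.2, -0.3, 1.0]
gripper_width: 1.002
```

Emit:
send_rows(
  targets=[
    [1, 2, -1.0, 0, 0],
    [1, 2, 0, 0, 0],
    [1, 0, 0, 0, 0],
    [1, 0, 0, 0, 0],
    [1, 0, 0, 0, 0],
  ],
)

```text
time_s: 2.65
tool_pos: [0.5416, -0.3504, 0.2241]
ee_rot: [0.706, -0.001, 0.708, 0.001]
wrist_force: [0.1, 0.2, 0.2]
gripper_width: 1.001
```

```bash
python3 go.py .545 -.338 .12 .8; python3 - <<'E'
from h import *
im,d,K,T=grab("wrist","w1")
P=cloud(d,K,T);H=hsv(im)
m=((H[...,0]>105)&(H[...,0]<128)&(H[...,1]>150)&(P[...,2]>.088)&(P[...,2]<.104)).astype(np.uint8)
nn,l,s,c=cv2.connectedComponentsWithStats(m)
for i in range(1,nn):
    if s[i,4]>100: print(c[i],np.median(P[l==i],0),cv2.minEnclosingCircle(P[l==i][:,:2].astype(np.float32)))
E
```

```text
t 2.65 tcp [ 0.5416 -0.3504  0.2241] yaw 0.19 down [-0.002 -0.    -1.   ] w 1.001 F [0.1 0.2 0.2] j [-0.67  0.55  0.15  1.17 -0.   -0.68]
tool shift cm [10.41  1.24  0.37] turn -0.0107
[283.12614679  45.58715596] [ 0.43651727 -0.35016568  0.09588378] ((0.43103718757629395, -0.3499298393726349), 0.023956485092639923)
[298.52373022 231.28281987] [ 0.54338687 -0.33944723  0.09651596] ((0.5444509983062744, -0.3381723165512085), 0.023823218420147896)
```

View pics/w1.png

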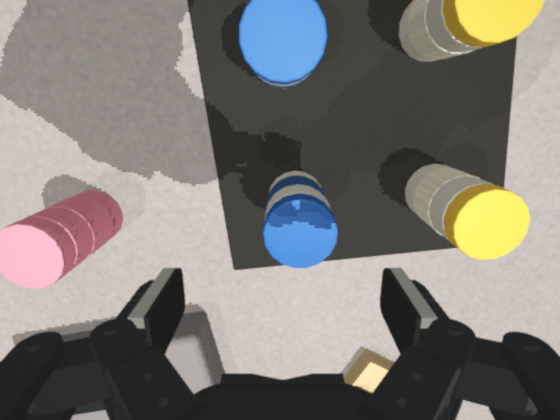

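The wrist view shows the blue lid B at (298,231) near the gripper centre line, lid A at (283,40), yellow lids to the right and pink look-alike at far left (30,255). The measured position agrees with the other two cameras to within 1 mm.

Emit:
send_rows(
  targets=[
    [1, 0, 1.2, 0.3, -0.01],
    [1, 2, 0, 0, 0],
    [1, 3, 0, 0, 0],
    [1, 3, 0, 0, 0],
    [1, 2.4, 0, 0, 0],
  ],
)

```text
time_s: 3.2
tool_pos: [0.5524, -0.3365, 0.1301]
ee_rot: [0.713, -0.012, 0.701, 0.003]
wrist_force: [-0.3, 0.3, -0.4]
gripper_width: 1.001
```

```bash
python3 go.py .5447 -.338 .12 .8
```

```text
t 3.2 tcp [ 0.5524 -0.3365  0.1301] yaw 1.17 down [ 0.017 -0.012 -1.   ] w 1.001 F [-0.3  0.3 -0.4] j [-0.65  0.6  -0.02  0.93  0.   -0.67]
tool shift cm [ 1.   -0.12 -0.79] turn 0.0064
```

Emit:
send_rows(
  targets=[
    [1, 0.8, -0.1, -0.5, 0],
    [1, 0, 0, 0, 0],
    [1, 0, 0, 0, 0],
    [1, 0, 0, 0, 0],
    [1, 0, 0, 0, 0],
  ],
)

```text
time_s: 3.7
tool_pos: [0.5485, -0.335, 0.1246]
ee_rot: [0.713, -0.013, 0.701, 0.004]
wrist_force: [0.2, -0.5, 0.8]
gripper_width: 0.998
```

```bash
python3 go.py .5447 -.338 .12 .8
```

```text
t 3.7 tcp [ 0.5485 -0.335   0.1246] yaw 1.4 down [ 0.018 -0.012 -1.   ] w 0.998 F [ 0.2 -0.5  0.8] j [-0.65  0.6  -0.04  0.91  0.   -0.67]
tool shift cm [ 0.46 -0.29 -0.39] turn 0.0104
```

Emit:
send_rows(
  targets=[
    [1, 0.4, -0.2, -0.4, 0.01],
    [1, 0, 0, 0, 0],
    [0.3, 0, 0, 0, 0],
    [0.3, 0, 0, 0, 0],
    [0.3, 0, 0, 0, 0],
  ],
)

```text
time_s: 4.2
tool_pos: [0.5455, -0.3386, 0.123]
ee_rot: [0.715, -0.01, 0.699, -0.001]
wrist_force: [0.3, 0.4, -1.1]
gripper_width: 0.552
```

Emit:
send_rows(
  targets=[
    [0.3, 0, 0, 0, 0],
    [0.3, 0, 0, 0, 0],
    [0.3, 0, 0, 0, 0],
    [0.3, 0, 0, 0, 0],
    [0.3, 0, 0, 0, 0],
  ],
)

```text
time_s: 4.7
tool_pos: [0.5456, -0.3386, 0.1229]
ee_rot: [0.715, -0.01, 0.699, -0.001]
wrist_force: [-0.7, -0.1, 1.0]
gripper_width: 0.556
```

```bash
python3 go.py .5447 -.338 .12 .8
```

```text
t 4.7 tcp [ 0.5456 -0.3386  0.1229] yaw 0.74 down [ 0.022 -0.015 -1.   ] w 0.556 F [-0.7 -0.1  1. ] j [-0.65  0.59 -0.05  0.9   0.   -0.67]
tool shift cm [ 0.29  0.06 -0.09] turn -0.0011
```

Emit:
send_rows(
  targets=[
    [0.3, -1, 0, 0, 0],
    [0.3, -2.5, 0, 0, 0],
    [0.3, -3, 0, 0, 0],
    [0.3, -3, 0, 0, 0],
    [0.3, -2, 0, 0, 0],
  ],
)

```text
time_s: 5.2
tool_pos: [0.5399, -0.3345, 0.2378]
ee_rot: [0.711, -0.007, 0.703, 0.002]
wrist_force: [-0.1, -0.2, -1.5]
gripper_width: 0.556
```

```bash
python3 go.py .5968 .1462 .123 .8
```

```text
t 5.2 tcp [ 0.5399 -0.3345  0.2378] yaw 0.75 down [ 0.012 -0.007 -1.   ] w 0.556 F [-0.1 -0.2 -1.5] j [-0.66  0.51  0.12  1.16  0.   -0.67]
tool shift cm [11.19 48.07  6.18] turn -0.0009
```

Emit:
send_rows(
  targets=[
    [0.3, -0.3, 3, 0.5, 0],
    [0.3, 0, 4.6, 0.8, 0],
    [0.3, 0, 4.8, 0.7, 0],
    [0.3, 0, 4.8, 0.7, 0],
    [0.3, 0, 4.8, 0.7, 0],
  ],
)

```text
time_s: 5.7
tool_pos: [0.5744, -0.1161, 0.2468]
ee_rot: [0.715, -0.006, 0.699, -0.006]
wrist_force: [1.2, -0.1, -0.5]
gripper_width: 0.551
```

Emit:
send_rows(
  targets=[
    [0.3, 0, 4.8, 0.5, 0],
    [0.3, 0, 4.8, 0.5, 0],
    [0.3, 0, 4.8, 0.5, 0],
    [0.3, 0, 4.6, 0.5, 0],
    [0.3, 0, 3, 0.3, 0],
  ],
)

```text
time_s: 6.2
tool_pos: [0.5965, 0.1149, 0.2468]
ee_rot: [0.716, -0.006, 0.698, -0.005]
wrist_force: [1.0, -1.1, -1.0]
gripper_width: 0.55
```

```bash
python3 go.py .5968 .1462 .123 .8
```

```text
t 6.2 tcp [0.5965 0.1149 0.2468] yaw 0.12 down [ 0.026 -0.016 -1.   ] w 0.55 F [ 1.  -1.1 -1. ] j [ 0.09  0.45  0.04  1.14 -0.02  0.09]
tool shift cm [12.33  3.33 -0.28] turn -0.0119
```

Emit:
send_rows(
  targets=[
    [0.3, 0, 2, 0, -0.01],
    [0.3, 1, 1.2, -0.1, 0],
    [0.3, 2, 0, -0.1, 0],
    [0.3, 2, 0, -0.1, 0],
    [0.3, 2, 0, -0.1, 0],
  ],
)

```text
time_s: 6.7
tool_pos: [0.5955, 0.1527, 0.1776]
ee_rot: [0.719, -0.012, 0.695, 0.002]
wrist_force: [0.1, -0.7, -0.8]
gripper_width: 0.554
```

```bash
python3 go.py .595 .147 .123 .8
```

```text
t 6.7 tcp [0.5955 0.1527 0.1776] yaw 1.11 down [ 0.034 -0.014 -0.999] w 0.554 F [ 0.1 -0.7 -0.8] j [ 0.16  0.5  -0.07  0.97 -0.02  0.14]
tool shift cm [ 5.46 -0.49 -0.24] turn 0.0054
```

Emit:
send_rows(
  targets=[
    [0.3, 1, -0.5, -0.2, 0],
    [0.3, 1, 0, 0, 0],
    [0.3, 1, 0, 0, 0],
    [0.3, 1, 0, 0, 0],
    [0.3, 0, 0, 0, 0],
  ],
)

```text
time_s: 7.2
tool_pos: [0.5923, 0.1441, 0.1319]
ee_rot: [0.717, -0.011, 0.697, -0.0]
wrist_force: [0.0, 0.0, -2.4]
gripper_width: 0.554
```

```bash
python3 go.py .594 .147 .123 .8;  python3 - <<'E'
from h import *
for n in ["side","scene"]:
    im,d,K,T=grab(n,n+"1")
a=cv2.imread("pics/side1.png")[250:400,130:330];b=cv2.imread("pics/scene1.png")[70:220,220:420]
cv2.imwrite("pics/c4.png",cv2.resize(np.hstack([a,b]),None,fx=2,fy=2))
E
```

```text
t 7.2 tcp [0.5923 0.1441 0.1319] yaw 0.91 down [ 0.028 -0.016 -0.999] w 0.554 F [ 0.   0.  -2.4] j [ 0.14  0.53 -0.14  0.88 -0.02  0.13]
tool shift cm [0.89 0.3  0.15] turn 0.002
```

View pics/c4.png

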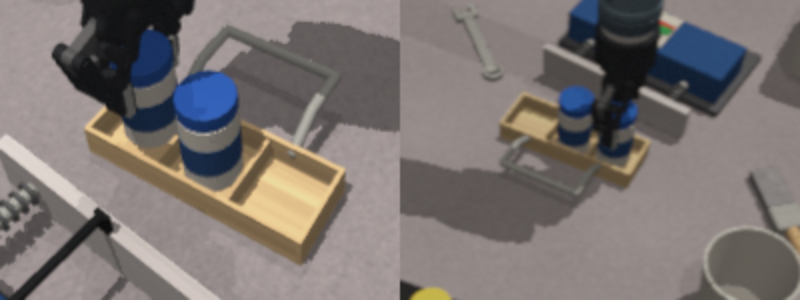

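The picture shows the held jar inside the +x cell, clear of its walls at about (150,130), beside the loaded jar. I'll lower it the last 9 mm.

Emit:
send_rows(
  targets=[
    [0.3, 0.3, 0.3, 0.1, 0],
    [0.3, 0.3, 0, 0, 0],
    [0.3, 0.3, 0, 0, 0],
    [0.3, 0, 0, 0, 0],
    [0.3, 0, 0, 0, 0],
  ],
)

```text
time_s: 7.8
tool_pos: [0.5964, 0.1482, 0.1261]
ee_rot: [0.719, -0.011, 0.695, 0.001]
wrist_force: [-0.1, 0.7, -0.6]
gripper_width: 0.554
```

```bash
python3 go.py .594 .147 .1215 .8
```

```text
t 7.8 tcp [0.5964 0.1482 0.1261] yaw 0.96 down [ 0.035 -0.015 -0.999] w 0.554 F [-0.1  0.7 -0.6] j [ 0.15  0.54 -0.14  0.86 -0.02  0.13]
tool shift cm [ 0.45 -0.11 -0.26] turn 0.0027
```

Emit:
send_rows(
  targets=[
    [0.3, 0.3, -0.1, -0.2, 0],
    [0.3, 0.3, 0, 0, 0],
    [0.3, 0.1, 0, 0, 0],
    [0.3, 0, 0, 0, 0],
    [0.3, 0, 0, 0, 0],
  ],
)

```text
time_s: 8.3
tool_pos: [0.5952, 0.147, 0.1212]
ee_rot: [0.72, -0.011, 0.694, 0.001]
wrist_force: [0.5, 0.5, -1.6]
gripper_width: 0.553
```

```bash
python3 go.py .594 .147 .1215 .8
```

```text
t 8.3 tcp [0.5952 0.147  0.1212] yaw 0.97 down [ 0.038 -0.014 -0.999] w 0.553 F [ 0.5  0.5 -1.6] j [ 0.15  0.54 -0.16  0.84 -0.02  0.13]
tool shift cm [-0.04  0.01 -0.12] turn 0.0029
```

Emit:
send_rows(
  targets=[
    [0.6, 0, 0, 0, 0],
    [0.7, 0, 0, 0, 0],
    [0.8, 0, 0, 0, 0],
    [1, 0, 0, 0, 0],
    [1, 0, 0, 0, 0],
  ],
)

```text
time_s: 8.8
tool_pos: [0.5957, 0.1469, 0.121]
ee_rot: [0.721, -0.011, 0.693, 0.001]
wrist_force: [0.1, -0.3, 0.3]
gripper_width: 1.001
```

Emit:
send_rows(
  targets=[
    [1, -1, 0, 0, 0],
    [1, -3, 0, 0, 0],
    [1, -4, 0, 0, 0],
    [1, -4, 0, 0, 0],
    [1, -2, 0, 0, 0],
  ],
)

```text
time_s: 9.3
tool_pos: [0.5872, 0.1485, 0.2635]
ee_rot: [0.717, -0.012, 0.697, 0.0]
wrist_force: [0.1, 0.0, 0.8]
gripper_width: 1.001
```

```bash
python3 go.py .431 -.349 .26 .8
```

```text
t 9.3 tcp [0.5872 0.1485 0.2635] yaw 0.95 down [ 0.03  -0.016 -0.999] w 1.001 F [0.1 0.  0.8] j [ 0.15  0.43  0.06  1.17 -0.02  0.13]
tool shift cm [  0.68 -49.47 -16.47] turn 0.0026
```

Emit:
send_rows(
  targets=[
    [1, 0, -4.7, -1.5, 0],
    [1, 0, -4.7, -1.5, 0],
    [1, 0, -4.7, -1.5, 0],
    [1, 0, -4.7, -1.5, 0],
    [1, 0, -4.7, -1.5, 0],
  ],
)

```text
time_s: 9.8
tool_pos: [0.521, -0.0879, 0.2752]
ee_rot: [0.724, -0.016, 0.689, 0.005]
wrist_force: [0.1, 0.1, -0.5]
gripper_width: 0.998
```

Emit:
send_rows(
  targets=[
    [1, 0, -4.7, -1.5, 0],
    [1, 0, -4.7, -1.5, 0],
    [1, 0, -4.7, -1.5, 0],
    [1, 0, -4.7, -1.5, 0],
    [1, 0, -3, -1, 0],
  ],
)

```text
time_s: 10.3
tool_pos: [0.4547, -0.3134, 0.281]
ee_rot: [0.727, -0.017, 0.687, 0.003]
wrist_force: [0.6, -0.1, 0.2]
gripper_width: 1.001
```

```bash
python3 go.py .431 -.349 .20 .8
```

```text
t 10.3 tcp [ 0.4547 -0.3134  0.281 ] yaw 1.61 down [ 0.057 -0.02  -0.998] w 1.001 F [ 0.6 -0.1  0.2] j [-0.73  0.3  -0.1   1.12  0.02 -0.76]
tool shift cm [ 8.02 -3.32 -2.93] turn 0.0141
```

Emit:
send_rows(
  targets=[
    [1, 1, -2, -2, 0],
    [1, 1, -1.3, -1, 0],
    [1, 1, 0, 0, 0],
    [1, 1, 0, 0, 0],
    [1, 1, 0, 0, 0],
  ],
)

```text
time_s: 10.8
tool_pos: [0.4273, -0.3557, 0.2336]
ee_rot: [0.729, -0.017, 0.684, -0.002]
wrist_force: [-0.7, 0.4, -0.4]
gripper_width: 0.995
```

```bash
python3 go.py .431 -.349 .20 .8; python3 -c "
from cell import arm;print(arm.get_obs()['joint_velocities'].round(3), arm.get_obs()['joint_positions'].round(4))"
```

```text
t 10.8 tcp [ 0.4273 -0.3557  0.2336] yaw 1.15 down [ 0.063 -0.027 -0.998] w 0.995 F [-0.7  0.4 -0.4] j [-0.82  0.32 -0.19  1.    0.03 -0.84]
tool shift cm [3.36 0.76 0.17] turn 0.0062
[ 0.015  0.074 -0.176 -0.249  0.009  0.008] [-0.8203  0.3213 -0.1869  0.9992  0.0278 -0.8405]
```

Emit:
send_rows(
  targets=[
    [1, 0, 0, 0, 0],
    [1, 0, 0, 0, 0],
    [1, 0, 0, 0, 0],
    [1, 0, 0, 0, 0],
    [1, 0, 0, 0, 0],
  ],
)

```text
time_s: 11.3
tool_pos: [0.4288, -0.3523, 0.2328]
ee_rot: [0.729, -0.018, 0.685, 0.0]
wrist_force: [0.5, 0.1, -0.5]
gripper_width: 0.996
```

```bash
python3 go.py .431 -.349 .20 .8; python3 -c "
from cell import arm;print(arm.get_obs()['joint_velocities'].round(3), arm.get_obs()['joint_positions'].round(4))"
```

```text
t 11.3 tcp [ 0.4288 -0.3523  0.2328] yaw 1.46 down [ 0.063 -0.025 -0.998] w 0.996 F [ 0.5  0.1 -0.5] j [-0.81  0.32 -0.19  1.    0.03 -0.84]
tool shift cm [3.28 0.41 0.02] turn 0.0116
[ 0.006 -0.003  0.005 -0.    -0.001 -0.   ] [-0.8143  0.3215 -0.1888  0.9994  0.0284 -0.8398]
```

```bash
sed -i 's/^o=arm.get_obs.*/&\nG=arm.grasp_offset*M[:,0]; o["tool_pos"]=o["tool_pos"]+G/; s/"tcp"/"GRASP"/' go.py; python3 go.py .431 -.349 .150 .8;python3 go.py .431 -.349 .067 .8
```

```text
t 11.3 GRASP [ 0.4322 -0.3537  0.179 ] yaw 1.46 down [ 0.063 -0.025 -0.998] w 0.996 F [ 0.5  0.1 -0.5] j [-0.81  0.32 -0.19  1.    0.03 -0.84]
tool shift cm [ 2.87  0.55 -0.29] turn 0.0116
t 11.3 GRASP [ 0.4322 -0.3537  0.179 ] yaw 1.46 down [ 0.063 -0.025 -0.998] w 0.996 F [ 0.5  0.1 -0.5] j [-0.81  0.32 -0.19  1.    0.03 -0.84]
tool shift cm [11.16  0.77 -0.8 ] turn 0.0116
```

Emit:
send_rows(
  targets=[
    [1, 0, 0.6, -0.2, 0.012],
    [1, 1.8, 0, -0.1, 0],
    [1, 1.8, 0, -0.1, 0],
    [1, 1.8, 0, -0.1, 0],
    [1, 1.8, 0, -0.1, 0],
  ],
)

```text
time_s: 11.8
tool_pos: [0.4293, -0.349, 0.1632]
ee_rot: [0.731, -0.016, 0.682, -0.007]
wrist_force: [0.1, -0.3, -0.6]
gripper_width: 0.999
```

```bash
python3 go.py .431 -.349 .067 .8
```

```text
t 11.8 GRASP [ 0.4331 -0.3507  0.1094] yaw 0.64 down [ 0.07  -0.032 -0.997] w 0.999 F [ 0.1 -0.3 -0.6] j [-0.81  0.37 -0.32  0.82  0.03 -0.82]
tool shift cm [ 4.21  0.31 -0.5 ] turn -0.0028
```

Emit:
send_rows(
  targets=[
    [1, 1, 0.3, -0.4, 0],
    [1, 1, 0, -0.1, 0],
    [1, 1, 0, 0, 0],
    [1, 0.9, 0, 0, 0],
    [1, 0, 0, 0, 0],
  ],
)

```text
time_s: 12.3
tool_pos: [0.4259, -0.3455, 0.1199]
ee_rot: [0.731, -0.014, 0.683, -0.007]
wrist_force: [0.2, -0.1, 0.3]
gripper_width: 1.001
```

```bash
python3 go.py .431 -.349 .067 .8
```

```text
t 12.3 GRASP [ 0.4296 -0.3471  0.0662] yaw 0.57 down [ 0.068 -0.029 -0.997] w 1.001 F [ 0.2 -0.1  0.3] j [-0.81  0.41 -0.38  0.71  0.03 -0.82]
tool shift cm [-0.07 -0.2   0.14] turn -0.0041
```

Emit:
send_rows(
  targets=[
    [1, 0, -0.2, 0.1, 0],
    [0.3, 0, 0, 0, 0],
    [0.3, 0, 0, 0, 0],
    [0.3, 0, 0, 0, 0],
    [0.3, 0, 0, 0, 0],
  ],
)

```text
time_s: 12.8
tool_pos: [0.4284, -0.3486, 0.1221]
ee_rot: [0.732, -0.015, 0.682, -0.007]
wrist_force: [-0.1, 0.6, -1.4]
gripper_width: 0.556
```

```bash
python3 go.py .431 -.349 .067 .8
```

```text
t 12.8 GRASP [ 0.4322 -0.3503  0.0683] yaw 0.56 down [ 0.071 -0.031 -0.997] w 0.556 F [-0.1  0.6 -1.4] j [-0.81  0.41 -0.38  0.72  0.03 -0.82]
tool shift cm [ 0.12  0.13 -0.13] turn -0.0041
```

Emit:
send_rows(
  targets=[
    [0.3, 0, 0, 0, 0],
    [0.3, -1, 0, 0, 0],
    [0.3, -3, 0, 0, 0],
    [0.3, -4, 0, 0, 0],
    [0.3, -4, 0, 0, 0],
  ],
)

```text
time_s: 13.3
tool_pos: [0.4163, -0.3414, 0.24]
ee_rot: [0.728, -0.011, 0.685, -0.004]
wrist_force: [0.8, 0.3, -1.0]
gripper_width: 0.555
```

```bash
python3 go.py .4645 .1444 .2 .8
```

```text
t 13.3 GRASP [ 0.4195 -0.3425  0.1862] yaw 0.58 down [ 0.06  -0.021 -0.998] w 0.555 F [ 0.8  0.3 -1. ] j [-0.82  0.29 -0.22  1.01  0.03 -0.83]
tool shift cm [-2.12 48.6   5.12] turn -0.0039
```

Emit:
send_rows(
  targets=[
    [0.3, -0.5, 3, 0.3, 0],
    [0.3, -0.5, 4, 0.5, 0],
    [0.3, 0, 4, 0.5, 0],
    [0.3, 0, 4, 0.5, 0],
    [0.3, 0, 4, 0.5, 0],
  ],
)

```text
time_s: 13.8
tool_pos: [0.4411, -0.1538, 0.2584]
ee_rot: [0.734, -0.013, 0.679, -0.013]
wrist_force: [1.6, 0.4, -1.3]
gripper_width: 0.55
```

```bash
python3 go.py .4645 .1444 .2 .8
```

```text
t 13.8 GRASP [ 0.4453 -0.1558  0.2047] yaw -0.05 down [ 0.077 -0.037 -0.996] w 0.55 F [ 1.6  0.4 -1.3] j [-0.47  0.12 -0.38  0.98  0.   -0.47]
tool shift cm [-0.49 30.02  1.94] turn -0.0149
```

Emit:
send_rows(
  targets=[
    [0.3, 0, 4, 0.4, 0],
    [0.3, 0, 4, 0.4, 0],
    [0.3, 0, 4, 0.4, 0],
    [0.3, 0, 4, 0.3, 0],
    [0.3, 0, 4, 0.3, 0],
  ],
)

```text
time_s: 14.3
tool_pos: [0.4587, 0.054, 0.2565]
ee_rot: [0.736, -0.013, 0.677, -0.014]
wrist_force: [1.2, -0.0, -0.6]
gripper_width: 0.552
```

```bash
python3 go.py .4645 .1444 .19 .8
```

```text
t 14.3 GRASP [0.4632 0.052  0.2029] yaw -0.16 down [ 0.083 -0.038 -0.996] w 0.552 F [ 1.2 -0.  -0.6] j [-0.    0.11 -0.39  0.98 -0.04 -0.  ]
tool shift cm [0.94 9.29 0.03] turn -0.0168
```

Emit:
send_rows(
  targets=[
    [0.3, 0, 3.5, 0, -0.01],
    [0.3, 0, 3.5, 0, -0.005],
    [0.3, 0, 2, 0, 0],
    [0.3, 0, 0, 0, 0],
    [0.3, 0, 0, 0, 0],
  ],
)

```text
time_s: 14.8
tool_pos: [0.4571, 0.1522, 0.2562]
ee_rot: [0.737, -0.021, 0.676, -0.005]
wrist_force: [0.1, -0.1, -1.3]
gripper_width: 0.551
```

```bash
python3 go.py .464 .1447 .11 .8
```

```text
t 14.8 GRASP [0.4618 0.1503 0.2026] yaw 1.22 down [ 0.087 -0.036 -0.996] w 0.551 F [ 0.1 -0.1 -1.3] j [ 0.22  0.16 -0.34  0.99 -0.05  0.19]
tool shift cm [ 9.25 -0.21 -0.59] turn 0.0074
```

Emit:
send_rows(
  targets=[
    [0.3, 1.8, -0.1, -0.1, 0],
    [0.3, 2, -0.1, -0.1, 0],
    [0.3, 2, 0, -0.1, 0],
    [0.3, 2, 0, -0.1, 0],
    [0.3, 1, 0, -0.1, 0],
  ],
)

```text
time_s: 15.3
tool_pos: [0.4627, 0.1415, 0.1698]
ee_rot: [0.739, -0.019, 0.673, -0.008]
wrist_force: [0.4, -0.1, -1.6]
gripper_width: 0.555
```

```bash
python3 go.py .464 .1447 .085 .8
```

```text
t 15.3 GRASP [0.4678 0.1394 0.1161] yaw 0.77 down [ 0.094 -0.038 -0.995] w 0.555 F [ 0.4 -0.1 -1.6] j [ 0.19  0.23 -0.49  0.76 -0.06  0.18]
tool shift cm [ 3.04  0.65 -0.66] turn -0.0005
```

Emit:
send_rows(
  targets=[
    [0.3, 0.4, 0.5, -0.5, 0],
    [0.3, 0.5, 0, -0.1, 0],
    [0.3, 0.5, 0, 0, 0],
    [0.3, 0, 0, 0, 0],
    [0.3, 0, 0, 0, 0],
  ],
)

```text
time_s: 15.8
tool_pos: [0.458, 0.1443, 0.1552]
ee_rot: [0.74, -0.018, 0.673, -0.009]
wrist_force: [0.6, 0.4, -1.0]
gripper_width: 0.549
```

```bash
python3 go.py .463 .1447 .0663 .8;  python3 - <<'E'
from h import *
for n in ["side","scene"]:
    im,d,K,T=grab(n,n+"2")
a=cv2.imread("pics/side2.png")[250:400,130:330];b=cv2.imread("pics/scene2.png")[70:220,220:420]
cv2.imwrite("pics/c5.png",cv2.resize(np.hstack([a,b]),None,fx=2,fy=2))
E
```

```text
t 15.8 GRASP [0.4631 0.1423 0.1016] yaw 0.59 down [ 0.095 -0.038 -0.995] w 0.549 F [ 0.6  0.4 -1. ] j [ 0.2   0.24 -0.53  0.72 -0.06  0.19]
tool shift cm [ 3.5   0.38 -0.34] turn -0.0036
```

View pics/c5.png

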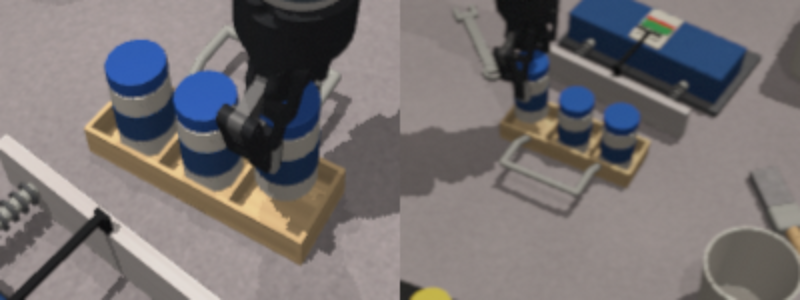

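The second jar stands in the +x cell and the third is still above the -x cell, roughly centred. I'll lower it slowly.

Emit:
send_rows(
  targets=[
    [0.3, 0.7, 0.3, -0.1, 0],
    [0.3, 0.7, 0, -0.1, 0],
    [0.3, 0.7, 0, -0.1, 0],
    [0.3, 0, 0, 0, 0],
    [0.3, 0, 0, 0, 0],
  ],
)

```text
time_s: 16.4
tool_pos: [0.4572, 0.1471, 0.1323]
ee_rot: [0.74, -0.018, 0.672, -0.009]
wrist_force: [0.3, -0.3, -1.8]
gripper_width: 0.553
```

```bash
python3 go.py .463 .1447 .0663 .8
```

```text
t 16.4 GRASP [0.4624 0.145  0.0787] yaw 0.62 down [ 0.096 -0.038 -0.995] w 0.553 F [ 0.3 -0.3 -1.8] j [ 0.21  0.27 -0.56  0.66 -0.06  0.19]
tool shift cm [ 1.24  0.02 -0.05] turn -0.0031
```

Emit:
send_rows(
  targets=[
    [0.3, 0.4, 0, -0.1, 0],
    [0.3, 0.4, 0, 0, 0],
    [0.3, 0.3, 0, 0, 0],
    [0.3, 0, 0, 0, 0],
    [0.3, 0, 0, 0, 0],
  ],
)

```text
time_s: 16.9
tool_pos: [0.4574, 0.1465, 0.1204]
ee_rot: [0.74, -0.018, 0.672, -0.009]
wrist_force: [0.3, 0.1, -1.1]
gripper_width: 0.555
```

```bash
python3 go.py .463 .1447 .0663 .8
```

```text
t 16.9 GRASP [0.4625 0.1445 0.0668] yaw 0.61 down [ 0.096 -0.038 -0.995] w 0.555 F [ 0.3  0.1 -1.1] j [ 0.21  0.28 -0.57  0.63 -0.06  0.19]
tool shift cm [0.05 0.03 0.04] turn -0.0033
```

Emit:
send_rows(
  targets=[
    [0.6, 0.1, 0, 0, 0],
    [0.7, 0, 0, 0, 0],
    [0.8, 0, 0, 0, 0],
    [1, 0, 0, 0, 0],
    [1, 0, 0, 0, 0],
  ],
)

```text
time_s: 17.4
tool_pos: [0.4587, 0.1466, 0.1204]
ee_rot: [0.741, -0.018, 0.671, -0.009]
wrist_force: [0.9, -0.2, 0.2]
gripper_width: 1.001
```

Emit:
send_rows(
  targets=[
    [1, -1, 0, 0, 0],
    [1, -3, 0, 0, 0],
    [1, -4, 0, 0.4, 0],
    [1, -4, 0, 0.4, 0],
    [1, 0, 0, 0, 0],
  ],
)

```text
time_s: 17.9
tool_pos: [0.4531, 0.1512, 0.2463]
ee_rot: [0.74, -0.018, 0.672, -0.009]
wrist_force: [0.1, 0.6, -0.2]
gripper_width: 0.998
```

```bash
python3 go.py .5319 .0403 .15 .8
```

```text
t 17.9 GRASP [0.4582 0.1491 0.1926] yaw 0.6 down [ 0.095 -0.038 -0.995] w 0.998 F [ 0.1  0.6 -0.2] j [ 0.22  0.15 -0.38  0.96 -0.06  0.2 ]
tool shift cm [  5.36 -10.78   6.78] turn -0.0034
```

Emit:
send_rows(
  targets=[
    [0.5, 0, -2, 1, 0],
    [0.5, 0, -3.5, 2, 0],
    [0.5, 0, -3.5, 2, 0],
    [0.5, 0, -2, 1.5, 0],
    [0.5, 0, 0, 0, 0],
  ],
)

```text
time_s: 18.4
tool_pos: [0.5213, 0.0398, 0.2606]
ee_rot: [0.742, -0.019, 0.67, -0.007]
wrist_force: [0.1, 0.6, 0.1]
gripper_width: 0.499
```

```bash
cat > crate.py <<'E'
from h import *
import sys
tag=sys.argv[1]; cams=sys.argv[2:]
for n in cams:
    im,d,K,T=grab(n,n+tag); P=cloud(d,K,T);H=hsv(im)
    reg=(P[...,0]>.38)&(P[...,0]<.72)&(P[...,1]>-.05)&(P[...,1]<.33)&(d>0)
    tan=(H[...,0]>10)&(H[...,0]<28)&(H[...,1]>70)
    q=P[tan&reg&(P[...,2]>.025)&(P[...,2]<.036)]; print(n,"crate",len(q),cv2.minAreaRect(q[:,:2].astype(np.float32)))
    gray=(H[...,1]<60)&(H[...,2]>60)
    q=P[gray&reg&(P[...,2]>.036)&(P[...,2]<.052)&(P[...,1]<.16)]
    if len(q)>20: print(" handle",len(q),q[:,1].min(),cv2.minAreaRect(q[:,:2].astype(np.float32)))
    m=((H[...,0]>105)&(H[...,0]<128)&(H[...,1]>150)&reg&(P[...,2]>.085)&(P[...,2]<.104)).astype(np.uint8)
    nn,l,s,c=cv2.connectedComponentsWithStats(m)
    for i in range(1,nn):
        if s[i,4]>60: print(" lid",c[i].round(),s[i,4],np.array(cv2.minEnclosingCircle(P[l==i][:,:2].astype(np.float32))[0]).round(4),P[l==i][:,2].mean().round(4))
    q=P[gray&reg&(P[...,1]>.2)&(P[...,2]>.051)&(P[...,2]<.060)]
    if len(q)>50: print(" plate",len(q),cv2.minAreaRect(q[:,:2].astype(np.float32)))
E
python3 go.py .5319 .0403 .10 .8; python3 crate.py 3 scene side
python3 -c "
import cv2,numpy as np
a=cv2.imread('pics/side3.png')[230:400,100:330];b=cv2.imread('pics/scene3.png')[40:210,220:450]
cv2.imwrite('pics/c6.png',cv2.resize(np.hstack([a,b]),None,fx=1.7,fy=1.7))"
```

```text
t 18.4 GRASP [0.5268 0.0378 0.207 ] yaw 0.85 down [ 0.101 -0.037 -0.994] w 0.499 F [0.1 0.6 0.1] j [-0.03  0.22 -0.26  0.99 -0.03 -0.05]
tool shift cm [10.68  0.65 -0.57] turn 0.0009
scene crate 308 ((0.5306631326675415, 0.14441505074501038), (0.20222347974777222, 0.07149779796600342), 1.3269695043563843)
 handle 278 0.03502913952797482 ((0.5464796423912048, 0.09446974098682404), (0.12177371233701706, 0.14558550715446472), 88.2618179321289)
 lid [308. 120.] 190 [0.5311 0.1429] 0.0945
 lid [330. 129.] 201 [0.5969 0.1436] 0.0945
 plate 326 ((0.5526116490364075, 0.24475783109664917), (0.017406852915883064, 0.21807050704956055), 84.34009552001953)
side crate 790 ((0.529674232006073, 0.14571058750152588), (0.20303083956241608, 0.0710517168045044), 0.852401614189148)
 handle 621 0.03544746060489201 ((0.5086237788200378, 0.07265844196081161), (0.08882813155651093, 0.16933085024356842), 74.55388641357422)
 lid [198. 283.] 639 [0.5956 0.1465] 0.0926
 lid [232. 300.] 719 [0.5292 0.1461] 0.0927
 lid [272. 318.] 809 [0.4623 0.1438] 0.0927
 plate 1486 ((0.5478453040122986, 0.28544485569000244), (0.09428827464580536, 0.24518492817878723), 84.36011505126953)
```

View pics/c6.png

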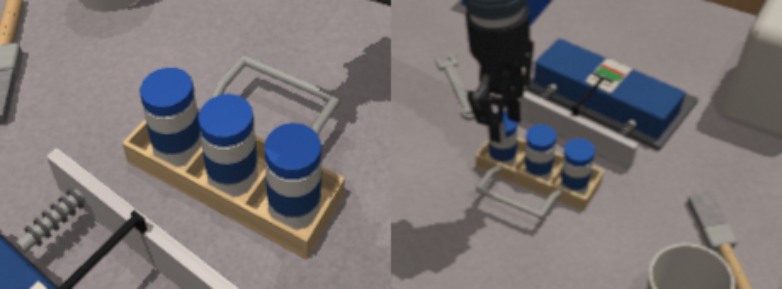

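All three jars stand upright in the crate, at (170,95), (227,115) and (295,150) in the crop. The crate hasn't moved. Next I'll pinch the handle.

Emit:
send_rows(
  targets=[
    [0.5, 2, 0.3, -0.1, 0],
    [0.5, 2.5, 0.2, -0.1, 0],
    [0.5, 2.5, 0.1, -0.1, 0],
    [0.5, 2.5, 0, -0.1, 0],
    [0.5, 1.5, 0, -0.1, 0],
  ],
)

```text
time_s: 19.0
tool_pos: [0.5223, 0.0497, 0.1485]
ee_rot: [0.742, -0.021, 0.67, -0.003]
wrist_force: [-0.5, -0.8, -0.7]
gripper_width: 0.496
```

```bash
python3 go.py .5317 .0401 .042 .8
```

```text
t 19.0 GRASP [0.5277 0.0479 0.0949] yaw 1.42 down [ 0.101 -0.033 -0.994] w 0.496 F [-0.5 -0.8 -0.7] j [-0.01  0.32 -0.44  0.71 -0.03 -0.04]
tool shift cm [ 5.32 -0.61 -0.16] turn 0.0109
```

Emit:
send_rows(
  targets=[
    [0.5, 0.3, -0.6, 0, 0.01],
    [0.5, 1, -0.1, 0, 0],
    [0.5, 1, 0, 0, 0],
    [0.5, 1, 0, 0, 0],
    [0.5, 0, 0, 0, 0],
  ],
)

```text
time_s: 19.5
tool_pos: [0.5224, 0.044, 0.1125]
ee_rot: [0.74, -0.019, 0.672, -0.004]
wrist_force: [-0.3, -1.2, 0.1]
gripper_width: 0.498
```

```bash
python3 go.py .5317 .0401 .042 .8
```

```text
t 19.5 GRASP [0.5277 0.0423 0.0589] yaw 1.07 down [ 0.097 -0.031 -0.995] w 0.498 F [-0.3 -1.2  0.1] j [-0.02  0.36 -0.48  0.63 -0.03 -0.05]
tool shift cm [ 1.73 -0.17  0.24] turn 0.0047
```

Emit:
send_rows(
  targets=[
    [0.5, 0.8, -0.2, 0.2, 0.005],
    [0.5, 0.8, 0, 0, 0],
    [0.5, 0.2, 0, 0, 0],
    [0.5, 0, 0, 0, 0],
    [0.5, 0, 0, 0, 0],
  ],
)

```text
time_s: 20.0
tool_pos: [0.5277, 0.0411, 0.0941]
ee_rot: [0.741, -0.016, 0.671, -0.006]
wrist_force: [0.1, 0.2, 0.9]
gripper_width: 0.499
```

```bash
python3 go.py .5317 .0401 .042 .8; python3 crate.py 4 side; python3 -c "
import cv2
cv2.imwrite('pics/c7.png',cv2.resize(cv2.imread('pics/side4.png')[210:400,130:380],None,fx=3,fy=3))"
```

```text
t 20.0 GRASP [0.533  0.0394 0.0405] yaw 0.73 down [ 0.099 -0.031 -0.995] w 0.499 F [0.1 0.2 0.9] j [-0.03  0.39 -0.5   0.58 -0.03 -0.05]
tool shift cm [-0.17  0.07 -0.12] turn -0.0012
side crate 785 ((0.5293158292770386, 0.146086186170578), (0.20250312983989716, 0.0707341730594635), 0.83282470703125)
 handle 495 0.010403475753208269 ((0.5072699785232544, 0.06621499359607697), (0.09989003837108612, 0.1690468192100525), 74.3404769897461)
 lid [198. 283.] 636 [0.5953 0.1463] 0.0927
 lid [232. 300.] 714 [0.5297 0.1459] 0.0927
 lid [272. 318.] 812 [0.4624 0.1431] 0.0928
 plate 1483 ((0.5531673431396484, 0.24745479226112366), (0.25681251287460327, 0.07610868662595749), 10.38192367553711)
```

View pics/c7.png

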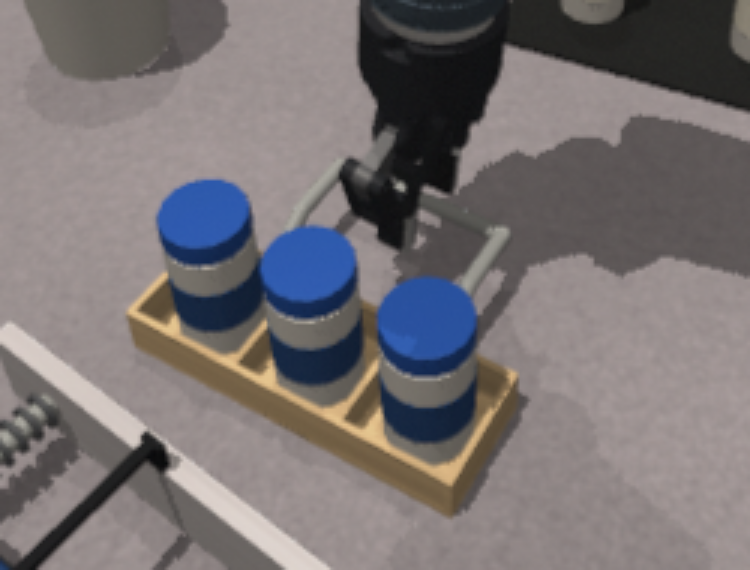

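The fingers straddle the bar at about (400,200), so I can close.

Emit:
send_rows(
  targets=[
    [0, 0, 0, 0, 0],
    [0, 0, 0, 0, 0],
    [0, 0, 0, 0, 0],
    [0, 0, 0, 0, 0],
    [0, 0, 0, 0, 0],
  ],
  newtons=70,
)

```text
time_s: 20.55
tool_pos: [0.5281, 0.0414, 0.0949]
ee_rot: [0.741, -0.016, 0.671, -0.006]
wrist_force: [0.8, 0.3, -0.3]
gripper_width: 0.087
```

```bash
python3 go.py .5194 .0409 .042 -6.1
```

```text
t 20.55 GRASP [0.5335 0.0397 0.0413] yaw 0.75 down [ 0.1   -0.031 -0.995] w 0.087 F [ 0.8  0.3 -0.3] j [-0.03  0.39 -0.5   0.58 -0.03 -0.05]
tool shift cm [-0.22  0.13 -1.39] turn 0.1196
```

Emit:
send_rows(
  targets=[
    [0, -0.05, 0, -0.2, 0.02],
    [0, -0.05, 0, -0.3, 0.025],
    [0, 0, 0, -0.3, 0.025],
    [0, 0, 0.1, -0.3, 0.025],
    [0, 0, 0, -0.2, 0.02],
  ],
)

```text
time_s: 21.05
tool_pos: [0.5146, 0.0423, 0.0948]
ee_rot: [0.741, 0.029, 0.669, -0.048]
wrist_force: [0.2, 0.3, 0.3]
gripper_width: 0.083
```

```bash
python3 go.py .5194 .0409 .042 -6.1; python3 crate.py 5 side
```

```text
t 21.05 GRASP [0.5201 0.0405 0.0412] yaw -6.33 down [ 0.101 -0.033 -0.994] w 0.083 F [0.2 0.3 0.3] j [-0.03  0.37 -0.53  0.57 -0.03  0.08]
tool shift cm [-0.08  0.03 -0.06] turn -0.0041
side crate 777 ((0.5284205675125122, 0.14546222984790802), (0.07105453312397003, 0.20305301249027252), 84.70514678955078)
 handle 482 0.03058829636266802 ((0.5192864537239075, 0.061955224722623825), (0.0627414658665657, 0.1204780712723732), 86.43753814697266)
 lid [202. 280.] 622 [0.5941 0.138 ] 0.0926
 lid [233. 300.] 715 [0.5277 0.1443] 0.0926
 lid [270. 322.] 830 [0.4617 0.1505] 0.0928
 plate 1492 ((0.5483232736587524, 0.28505298495292664), (0.09366171807050705, 0.24568766355514526), 84.17123413085938)
```

```bash
python3 - <<'E'
from h import *
def fit(q,n):
    r=cv2.fitLine(q[:,:2].astype(np.float32),cv2.DIST_HUBER,0,1e-4,1e-4).ravel(); print(n,len(q),np.degrees(np.arctan2(r[1],r[0])).round(2),r[2:].round(4))
for n in ["scene0","side0","side5"]:
    im,d,K,T=load(n); P=cloud(d,K,T);H=hsv(im)
    g=(H[...,1]<60)&(H[...,2]>90)&(P[...,2]>.0525)&(P[...,2]<.059)&(P[...,0]>.42)&(P[...,0]<.67)
    s=P[...,1]-.2455+np.tan(np.radians(6))*(P[...,0]-.5415)
    fit(P[g&(abs(s)<.012)],n+" plate top")
    b=(H[...,0]>105)&(H[...,0]<128)&(H[...,1]>150)&(P[...,2]>.01)&(P[...,2]<.05)&(abs(s-.07)<.012)&(P[...,0]>.42)&(P[...,0]<.67)
    if b.sum()>50: fit(P[b],n+" block face")
    # plate +y-facing/-y-facing face
    for nm,lo,hi in (("face-",-.014,-.003),("face+",.003,.014)):
        f=(H[...,1]<60)&(P[...,2]>.015)&(P[...,2]<.05)&(s>lo)&(s<hi)&(P[...,0]>.43)&(P[...,0]<.65)
        if f.sum()>60: fit(P[f],n+nm)
    tan=(H[...,0]>10)&(H[...,0]<28)&(H[...,1]>70)&(P[...,2]>.006)&(P[...,2]<.026)
    c=(.5302,.1451)
    f=tan&(P[...,1]>.16)&(P[...,1]<.2)&(P[...,0]>.44)&(P[...,0]<.62)
    if "side" in n: 
        s2=P[...,1]-.145-.035+(np.tan(np.radians(5.4)) if "5" in n else -.014)*(P[...,0]-.529)
        fit(P[f&(abs(s2)<.006)],n+" crate +y face")
E
```

```text
scene0 plate top 304 -5.88 [0.5448 0.2427]
scene0 block face 512 -5.61 [0.5557 0.3192]
scene0face- 572 -5.74 [0.5413 0.2401]
side0 plate top 1409 -5.73 [0.5277 0.2467]
side0face+ 1122 -5.79 [0.5698 0.2479]
side0 crate +y face 657 0.86 [0.5245 0.1802]
side5 plate top 1413 -5.74 [0.5274 0.2467]
side5face+ 1117 -5.71 [0.5162 0.2535]
side5 crate +y face 583 -5.69 [0.5232 0.1802]
```

```bash
python3 go.py .5241 .0803 .042 -6.33
```

```text
t 21.1 GRASP [0.5198 0.0405 0.0412] yaw -6.36 down [ 0.101 -0.033 -0.994] w 0.085 F [-1.9 -0.3  0.7] j [-0.03  0.37 -0.53  0.57 -0.03  0.08]
tool shift cm [-0.17  4.    0.  ] turn -0.0006
```

Emit:
send_rows(
  targets=[
    [0, -0.04, 0.6, 0, 0],
    [0, -0.04, 0.8, 0, 0],
    [0, -0.04, 0.8, 0, 0],
    [0, -0.04, 0.8, 0, 0],
    [0, -0.03, 0.5, 0, 0],
  ],
)

```text
time_s: 21.6
tool_pos: [0.5169, 0.0782, 0.0952]
ee_rot: [0.74, 0.029, 0.67, -0.051]
wrist_force: [-0.6, -2.8, -1.2]
gripper_width: 0.09
```

```bash
cat > st.py <<'E'
from h import *
import sys
def fit(q,n):
    r=cv2.fitLine(q[:,:2].astype(np.float32),cv2.DIST_HUBER,0,1e-4,1e-4).ravel(); a=np.arctan2(r[1],r[0]); y=r[3]+np.tan(a)*(.5413-r[2]); print(n,len(q),"yaw",np.degrees(a).round(2),"y@.5413",y.round(4)); return y
im,d,K,T=grab("side","side"+sys.argv[1]); P=cloud(d,K,T);H=hsv(im); X,Y,Z=P[...,0],P[...,1],P[...,2]
t=np.tan(np.radians(5.75))
tan=(H[...,0]>10)&(H[...,0]<28)&(H[...,1]>70)&(Z>.006)&(Z<.026)&(X>.43)&(X<.64)&(Y>.15)
s=Y+t*(X-.5413)
g=(H[...,1]<60)&(H[...,2]>90)&(Z>.0525)&(Z<.059)&(X>.42)&(X<.67)&(s>.23)&(s<.30)
med=np.median(s[g&(s<.29)]); 
yp=fit(P[g&(abs(s-med)<.012)],"plate top mid"); print("plate travel mm",((yp-.2454)*995).round(1))
if tan.sum()>80:
    m=np.percentile(s[tan],90); yc=fit(P[tan&(abs(s-m)<.008)],"crate face")
    print("gap mm",((yp-.0061-yc)*995).round(1))
E
python3 go.py .5241 .0803 .042 -6.33;python3 st.py 6
```

```text
t 21.6 GRASP [0.5222 0.0762 0.0416] yaw -6.55 down [ 0.098 -0.037 -0.995] w 0.09 F [-0.6 -2.8 -1.2] j [ 0.05  0.38 -0.51  0.59 -0.04  0.16]
tool shift cm [-0.04  0.43  0.15] turn -0.0038
plate top mid 1421 yaw -5.74 y@.5413 0.2454
plate travel mm -0.0
crate face 631 yaw -6.45 y@.5413 0.214
gap mm 25.1
```

Emit:
send_rows(
  targets=[
    [0, -0.02, 0.4, 0.1, -0.006],
    [0, -0.02, 0.5, 0.05, -0.006],
    [0, -0.02, 0.5, 0, 0],
    [0, -0.02, 0.4, 0, 0],
    [0, -0.01, 0.2, 0, 0],
  ],
)

```text
time_s: 22.15
tool_pos: [0.5205, 0.1003, 0.0954]
ee_rot: [0.74, 0.024, 0.67, -0.046]
wrist_force: [-0.2, -4.1, -0.9]
gripper_width: 0.09
```

```bash
python3 go.py .5285 .1241 .042 -5.85;python3 st.py 7
```

```text
t 22.15 GRASP [0.5257 0.0983 0.0418] yaw -5.75 down [ 0.097 -0.037 -0.995] w 0.09 F [-0.2 -4.1 -0.9] j [ 0.09  0.4  -0.48  0.6  -0.05  0.19]
tool shift cm [-0.09  2.59  0.02] turn 0.0018
plate top mid 1423 yaw -5.74 y@.5413 0.2454
plate travel mm 0.0
crate face 213 yaw -5.83 y@.5413 0.2202
gap mm 19.0
```

Emit:
send_rows(
  targets=[
    [0, -0.01, 0.2, 0, 0],
    [0, -0.01, 0.2, 0, 0],
    [0, -0.01, 0.25, 0, 0],
    [0, 0, 0.25, 0, 0],
    [0, 0, 0.25, 0, 0],
  ],
)

```text
time_s: 22.7
tool_pos: [0.5212, 0.1074, 0.0955]
ee_rot: [0.74, 0.02, 0.67, -0.052]
wrist_force: [-0.0, -8.5, -0.0]
gripper_width: 0.089
```

```bash
python3 go.py .5285 .1241 .042 -5.85;python3 st.py 8; python3 -c "
import cv2,numpy as np
cv2.imwrite('pics/c8.png',cv2.resize(cv2.imread('pics/side8.png')[230:420,30:330],None,fx=2.6,fy=2.6))"
```

```text
t 22.7 GRASP [0.5263 0.1047 0.0419] yaw -6.02 down [ 0.096 -0.05  -0.994] w 0.089 F [-0.  -8.5 -0. ] j [ 0.11  0.4  -0.47  0.6  -0.06  0.21]
tool shift cm [-0.09  1.95  0.02] turn -0.003
plate top mid 1420 yaw -5.7 y@.5413 0.2496
plate travel mm 4.1
crate face 204 yaw -6.05 y@.5413 0.2243
gap mm 19.1
```

View pics/c8.png

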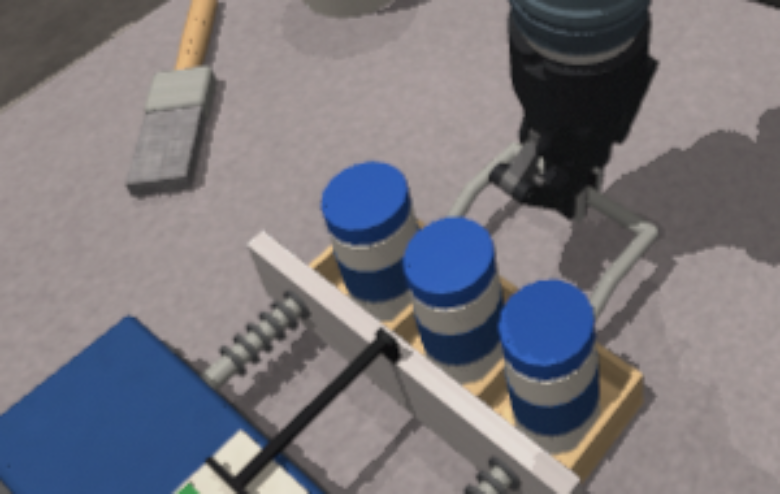

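Emit:
send_rows(
  targets=[
    [0, -0.01, 0.3, 0, 0],
    [0, -0.01, 0.3, 0, 0],
    [0, -0.01, 0.3, 0, 0],
    [0, -0.01, 0.3, 0, 0],
    [0, -0.01, 0.3, 0, 0],
  ],
)

```text
time_s: 23.25
tool_pos: [0.5218, 0.1138, 0.0955]
ee_rot: [0.739, 0.015, 0.67, -0.063]
wrist_force: [-1.1, -9.7, 1.2]
gripper_width: 0.089
```

```bash
python3 go.py .5285 .1241 .042 -5.85;python3 st.py 9
```

```text
t 23.25 GRASP [0.5268 0.1098 0.042 ] yaw -6.48 down [ 0.094 -0.074 -0.993] w 0.089 F [-1.1 -9.7  1.2] j [ 0.13  0.41 -0.46  0.62 -0.09  0.24]
tool shift cm [-0.09  1.44  0.02] turn -0.0111
plate top mid 1421 yaw -5.65 y@.5413 0.2546
plate travel mm 9.1
crate face 218 yaw -5.74 y@.5413 0.2304
gap mm 18.0
```

Emit:
send_rows(
  targets=[
    [0, -0.02, 0.4, 0, -0.004],
    [0, -0.02, 0.4, 0, -0.003],
    [0, -0.02, 0.4, 0, -0.003],
    [0, -0.02, 0.4, 0, 0],
    [0, -0.02, 0.4, 0, 0],
  ],
)

```text
time_s: 23.8
tool_pos: [0.5226, 0.1222, 0.0956]
ee_rot: [0.739, 0.003, 0.67, -0.074]
wrist_force: [-1.3, -12.3, 2.3]
gripper_width: 0.091
```

```bash
python3 go.py .5285 .1241 .042 -5.85;python3 st.py 10
```

```text
t 23.8 GRASP [0.5275 0.1166 0.0422] yaw -6.49 down [ 0.091 -0.105 -0.99 ] w 0.091 F [ -1.3 -12.3   2.3] j [ 0.16  0.42 -0.44  0.63 -0.12  0.27]
tool shift cm [-0.05  0.76  0.02] turn -0.0113
plate top mid 1375 yaw -5.59 y@.5413 0.2612
plate travel mm 15.8
crate face 223 yaw -5.61 y@.5413 0.2372
gap mm 17.8
```

```bash
python3 go.py .5285 .1241 .042 -5.85
```

```text
t 23.85 GRASP [0.5275 0.1169 0.0422] yaw -6.48 down [ 0.091 -0.105 -0.99 ] w 0.088 F [ -0.7 -11.4   0.7] j [ 0.16  0.42 -0.44  0.63 -0.12  0.27]
tool shift cm [-0.05  0.73  0.02] turn -0.0109
```

Emit:
send_rows(
  targets=[
    [0, -0.02, 0.5, 0, -0.004],
    [0, -0.02, 0.5, 0, -0.004],
    [0, -0.02, 0.5, 0, -0.003],
    [0, -0.02, 0.4, 0, 0],
    [0, -0.02, 0.3, 0, 0],
  ],
)

```text
time_s: 24.35
tool_pos: [0.5233, 0.1298, 0.0954]
ee_rot: [0.737, -0.011, 0.67, -0.087]
wrist_force: [-0.8, -10.6, 1.6]
gripper_width: 0.086
```

```bash
python3 go.py .5285 .1241 .042 -5.85;python3 st.py 11;python3 go.py
```

```text
t 24.35 GRASP [0.528  0.122  0.0423] yaw -6.57 down [ 0.088 -0.144 -0.986] w 0.086 F [ -0.8 -10.6   1.6] j [ 0.2   0.44 -0.42  0.65 -0.16  0.3 ]
tool shift cm [0.   0.21 0.02] turn -0.0126
plate top mid 1339 yaw -5.59 y@.5413 0.2666
plate travel mm 21.1
crate face 208 yaw -5.19 y@.5413 0.2423
gap mm 18.1
t 24.4 GRASP [0.528  0.1221 0.0423] yaw -6.57 down [ 0.088 -0.144 -0.986] w 0.089 F [  0.1 -13.6   1.4] j [ 0.2   0.44 -0.42  0.65 -0.16  0.3 ]
```

Emit:
send_rows(
  targets=[
    [0, -0.02, 0.4, 0, -0.004],
    [0, -0.02, 0.4, 0, -0.004],
    [0, -0.02, 0.4, 0, -0.003],
    [0, -0.02, 0.3, 0, 0],
    [0, -0.02, 0.25, 0, 0],
  ],
)

```text
time_s: 24.9
tool_pos: [0.5236, 0.1327, 0.0957]
ee_rot: [0.736, -0.025, 0.669, -0.1]
wrist_force: [-1.6, -9.8, 3.2]
gripper_width: 0.09
```

```bash
python3 go.py;python3 st.py 12; python3 crate.py 12 scene;python3 go.py; python3 -c "
import cv2,numpy as np
a=cv2.resize(cv2.imread('pics/side12.png')[230:420,30:330],(600,380));b=cv2.resize(cv2.imread('pics/scene12.png')[60:170,260:420],(600,412))
cv2.imwrite('pics/c12a.png',a);cv2.imwrite('pics/c12b.png',b)"
```

```text
t 24.9 GRASP [0.5281 0.1229 0.0429] yaw -6.63 down [ 0.084 -0.181 -0.98 ] w 0.09 F [-1.6 -9.8  3.2] j [ 0.22  0.45 -0.4   0.67 -0.2   0.32]
plate top mid 1331 yaw -5.58 y@.5413 0.2674
plate travel mm 21.8
crate face 198 yaw -5.49 y@.5413 0.2436
gap mm 17.6
scene crate 207 ((0.5370599627494812, 0.2259562909603119), (0.0727439895272255, 0.20314772427082062), 84.05064392089844)
 handle 160 0.11055260324141225 ((0.5323041677474976, 0.1270785629749298), (0.12245971709489822, 0.04351384937763214), 9.7069091796875)
 lid [325. 102.] 150 [0.539  0.2266] 0.0949
 lid [344. 112.] 199 [0.6024 0.22  ] 0.0947
 plate 126 ((0.5987039804458618, 0.23235879838466644), (0.0748954638838768, 0.12366632372140884), 83.87627410888672)
t 25.0 GRASP [0.5281 0.123  0.0429] yaw -6.63 down [ 0.084 -0.181 -0.98 ] w 0.088 F [ -0.9 -10.3   2.5] j [ 0.22  0.45 -0.4   0.67 -0.2   0.32]
```

View pics/c12a.png

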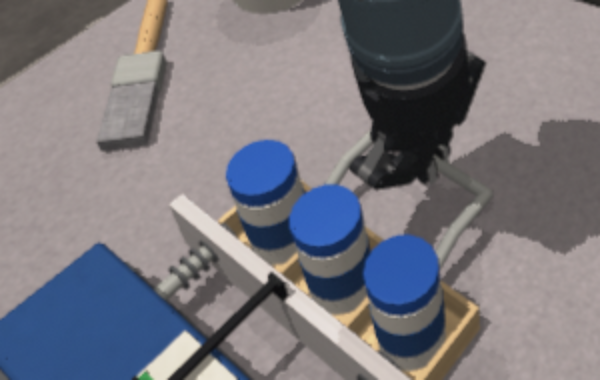

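View pics/c12b.png

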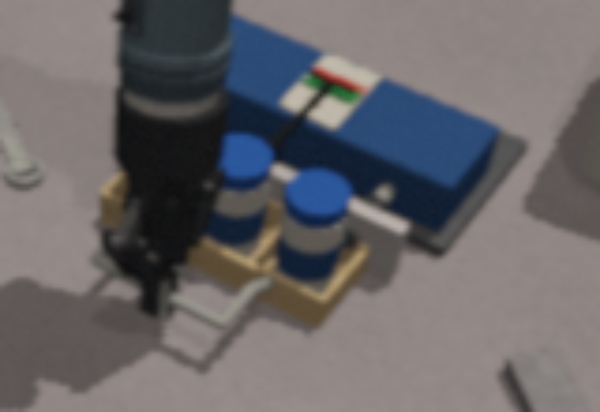

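Emit:
send_rows(
  targets=[
    [0, -0.08, 0.5, 0, 0],
    [0, -0.08, 0.5, 0, 0],
    [0, -0.08, 0.45, 0, 0],
    [0, -0.07, 0.4, 0, 0],
    [0, -0.06, 0.35, 0, 0],
  ],
)

```text
time_s: 25.5
tool_pos: [0.5241, 0.1391, 0.098]
ee_rot: [0.734, -0.036, 0.668, -0.118]
wrist_force: [-0.9, -13.6, 3.4]
gripper_width: 0.089
```

```bash
python3 go.py;python3 st.py 13;python3 go.py
```

```text
t 25.5 GRASP [0.5285 0.1272 0.0457] yaw -7.3 down [ 0.081 -0.221 -0.972] w 0.089 F [ -0.9 -13.6   3.4] j [ 0.25  0.46 -0.38  0.7  -0.24  0.36]
plate top mid 1313 yaw -5.53 y@.5413 0.2712
plate travel mm 25.7
crate face 169 yaw -5.96 y@.5413 0.2461
gap mm 18.9
t 25.55 GRASP [0.5285 0.1273 0.0456] yaw -7.29 down [ 0.081 -0.221 -0.972] w 0.089 F [ -1.6 -13.9   4.6] j [ 0.25  0.46 -0.38  0.7  -0.24  0.36]
```

```bash
for i in 14 15 16 17 18 19 20 21; do python3 st.py $i | grep travel; done; python3 crate.py 14 scene;python3 go.py; python3 -c "
import cv2,numpy as np
a=cv2.resize(cv2.imread('pics/side21.png')[230:420,30:330],(600,380));b=cv2.resize(cv2.imread('pics/scene14.png')[60:110,320:380],(600,500),interpolation=cv2.INTER_CUBIC)
cv2.imwrite('pics/c14a.png',a);cv2.imwrite('pics/c14b.png',b)"
```

```text
plate travel mm 25.9
plate travel mm 25.8
plate travel mm 25.8
plate travel mm 25.7
plate travel mm 25.8
plate travel mm 25.9
plate travel mm 25.8
plate travel mm 25.8
scene crate 228 ((0.5375844240188599, 0.2305460274219513), (0.07424312084913254, 0.20243191719055176), 84.90825653076172)
 handle 161 0.11109068358851526 ((0.52986741065979, 0.13047152757644653), (0.12344470620155334, 0.04218339920043945), 7.212716102600098)
 lid [326. 101.] 141 [0.5387 0.2264] 0.0956
 lid [345. 111.] 199 [0.6046 0.2253] 0.0953
 plate 126 ((0.5994959473609924, 0.23659959435462952), (0.07140569388866425, 0.12464962899684906), 84.96282958984375)
t 26.0 GRASP [0.5285 0.1273 0.0456] yaw -7.29 down [ 0.081 -0.22  -0.972] w 0.086 F [ -1.1 -12.2   2.9] j [ 0.25  0.46 -0.38  0.7  -0.24  0.36]
```

View pics/c14a.png

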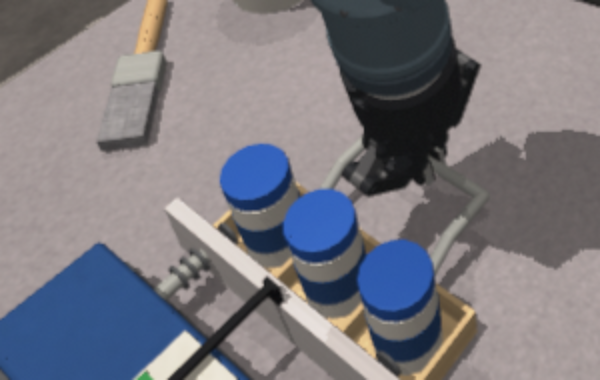

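View pics/c14b.png

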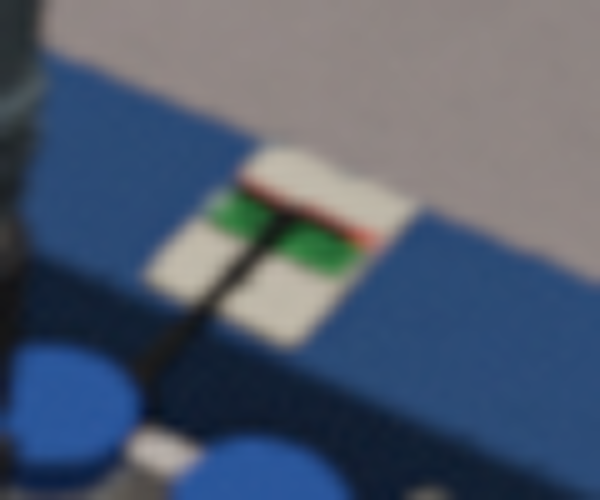

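```bash
python3 - <<'E'
from h import *
n=np.array([.1002,.995]);o=np.array([.5413,.2393])
for t in ["scene0","scene14"]:
    im,d,K,T=load(t);P=cloud(d,K,T);H=hsv(im)
    s=(P[...,:2]-o)@n*1000; x=(P[...,:2]-o)@np.array([.995,-.1002])*1000
    reg=(abs(x)<30)&(s>70)&(s<180)&(P[...,2]>.05)
    g=reg&(H[...,0]>45)&(H[...,0]<80)&(H[...,1]>90); r=reg&((H[...,0]<8)|(H[...,0]>172))&(H[...,1]>110)
    b=reg&(H[...,2]<70)&(H[...,1]<120)
    bb=(abs(x)<30)&(s>20)&(s<180)&(P[...,2]>.05)&(H[...,2]<60)
    for nm,m in(("green",g),("red",r),("black",b)):
        if m.sum(): print(t,nm,m.sum(),"s",np.percentile(s[m],[2,50,98]).round(1),"z",np.percentile(P[...,2][m],[5,50,95]).round(4))
    for lo in range(60,150,10):
        q=b&(s>=lo)&(s<lo+10)
        if q.sum(): print("   ",lo,q.sum(),"x",x[q].min().round(),x[q].max().round(),"z",P[...,2][q].mean().round(4))
E
```

```text
scene0 green 45 s [116.  123.  130.4] z [0.0649 0.0663 0.0681]
scene0 red 15 s [133.1 136.6 138.2] z [0.0648 0.0665 0.068 ]
scene0 black 10 s [70.8 81.1 97.3] z [0.0725 0.0752 0.0766]
    70 5 x -1.0 2.0 z 0.0747
    80 2 x -0.0 1.0 z 0.0759
    90 3 x -5.0 1.0 z 0.0752
scene14 green 38 s [107.5 123.3 131.4] z [0.0649 0.0666 0.0757]
scene14 red 1 s [128.3 128.3 128.3] z [0.0726 0.0726 0.0726]
scene14 black 22 s [ 72.8 106.9 128.7] z [0.0702 0.0746 0.077 ]
    70 4 x -1.0 2.0 z 0.0739
    80 1 x -1.0 -1.0 z 0.0736
    90 3 x -0.0 1.0 z 0.0756
    100 4 x -2.0 4.0 z 0.0765
    110 3 x -2.0 1.0 z 0.0742
    120 7 x -18.0 13.0 z 0.0716
```

```bash
python3 -c "
from cell import arm
print(arm.sign_off())"
```

```text
the job is handed in; nothing more can be done
None
```

I loaded the crate and handed the job in while the arm was still pressing it against the stop, at about 26 s of the 72 s allowed.

- **Loading:** both blue-lid jars from the mat are in the two end cells, upright and let go of. I never gripped or visibly touched the yellow-lid jars, the pink jar or the small crate.
- **Push:** I pinched the bar handle, turned the crate by about 7° until it lined up with the plate, and pushed it on slowly.
- **Plate position:** my last checks put the plate at 25.7 to 25.9 mm travel, steady over 0.5 s. That is inside the green zone (15 to 33 mm), about 1.8 mm past its middle.
- **Squareness:** the crate lay within roughly 0.5 to 1° of the plate. The contact edge was hidden from the side camera, so this is less certain.
- **Force:** the wrist read about 12 to 14 N while holding.

**What disagreed or went less well:**
- **Tilt:** the tool leaned more and more as it moved, reaching about 13° at the end. The pinch had also ridden about 4 mm up the handle, but it stayed firm.
- **Pointer view:** in the last scene picture the pointer looks close to the red edge. I put that down to the viewing angle, because the pointer stands about 9 mm above the scale. Its position measured from depth agrees with the plate travel.
- **Side-camera gap:** the "gap" figure after contact (18 mm) was wrong because the plate hid the crate's face, so I ignored it.

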